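# Scan the job card, then tip the spacers into the tray's pour corner

## Robot

A 7-joint arm with a two-finger parallel gripper is mounted at the origin on the work surface. World frame = base frame: x ahead of the robot, y to its left, z up, the work surface at z = 0. Lengths are in m, angles in rad, forces in N, time in s.
With the tool pointing down it reaches from about 0.4 to 0.9 m from the base axis. Payload 5.5 kg.
Tool frame: the origin (TCP) lies between the finger pads; the fingertips stand 17 mm ahead of it and the grasp point (between the pads) lies 2 mm behind it; z points along the fingers, y is the line along which they close (so a half turn about z gives the same grasp; the last joint's range is limited). The gripper opens to 92 mm and grips with 3 to 60 N. Pads are 19 mm wide; open, the fingers measure 130 mm over their backs; the gripper's body (75 mm by 190 mm) begins 47 mm behind the grasp point.
Start: joints at [-0.873, 0.501, -0.427, 1.55, 0.221, 1.138, -0.21], TCP at [0.274, 0.59, 0.244] pointing down, gripper open.
Joint ranges: [-2.88, 2.88], [-0.31, 2.03], [-1.54, 1.56], [0.2, 2.42], [-1.41, 4.55], [0.19, 2.02], [-2.57, 2.57]. Speed limits (rad/s): [2.57, 2.57, 3.14, 3.14, 3.14, 3.14, 3.14].

## Interface

Orientations are given as a rotation vector (axis times angle).
In Python, from cell import sense, get_image, sign_off gives the robot as it stands. The module is installed in compiled form; this text tells all that it offers.
- The arm moves only by the tool send_rows, never from a script. Its argument "series" is a list of rows, each a list of 5 numbers: the shift along the tool's x, y, z in cm, then the turn about the tool's z in rad, then the closure, from 0 (fully open) to 1 (shut). In form: [[tx, ty, tz, roll, fingers], ...]. A call has 1 to 5 rows; each row shifts and turns the commanded pose from where the row before left it, along the tool's axes as they then stand; what a row does not reach is not made up. A row lasts 1/10 s, in which the tool goes at most 50 mm and 8.59 degrees, less where a joint would pass 70% of its speed; a pose out of reach is approached as far as the arm can. A call is refused whole if a number of a shift passes 5 or a number of a turn 0.15, either way. A call with a gripper value outside its range is refused whole. The fingers move at their own pace and stop on an object; "newtons" is the grip in N (left out, the last holds). Time passes only in rows, so rows that do not move let the fingers close. It gives the time, the measured TCP pose, the force, the opening and the grip force at its end, in the units of the state.
- sense(): the state, without advancing time (a new reading comes with each control period).
- get_image(name): name is "scene" or "top"; returns a dict with "color" (480x640x3 uint8, red, green, blue), "fx", "fy", "cx", "cy" (pixels), "extrinsics" (4x4, takes a point from world to camera coordinates). Camera axes: x right, y down, z forward; pixel columns grow to the right and rows downward; lengths in m; the calibration is good to about 2 mm. A picture is of the moment at which its call begins. There is no depth.
- sign_off(): hands the job in; it is judged then, once.
The state is a dict: "time_s": time; "joint_positions": joint angles; "dq": joint speeds; "tau": joint torques, N m; "tcp_pos": TCP position; "tcp_rot": TCP orientation; "contact_force": force on the tool from outside, world axes, zero at the start; "torque": the same for the moment, N m; "opening": opening from 0.0 (shut) to 1.0 (fully open); "gripper_force": force on a finger pad.
Only numpy, scipy, OpenCV 4.12 (cv2) and the standard library are available. Lean on these libraries where they do the work, as an engineer would, in place of code of your own. Each camera call takes 0.05 s, during which the arm holds its last target. There are 200 camera calls.

## Task

Book the job: hold the hand scanner over the job card so that it looks straight down at the bar-code label from about 10 cm, keep it steady for a second or two, and stand it back upright in the middle of its charging base. Then pick up the tray of brass spacers, lift it so that all of it is at least 10 cm clear of the bench, and tip it, with the lowered-rim pour corner lowest, until all four spacers have slid into that corner without spilling. Finish still holding it tilted and still in the air, with the spacers resting in the corner and everything else on the bench left where it was.

Things in the scene. Friction and masses are not known exactly. Their poses are not given: they have to be found in the camera images.
- scan_grip (a point): centre of the grip of the hand scanner, a black upright device 130 mm tall standing nose-down on its charging base. The grip is a block 32 mm (own x) by 40 mm (own y), from 48 to 130 mm above the nose; this point is on the scanner's axis, 95 mm above its nose face. Below 54 mm it flares to 50 mm, then below 38 mm to a 46 x 60 mm nose. Own z points up, away from the nose. About 180 g
- scan_nose (a point): centre of the scanner's flat nose face (its underside while it stands). The reading beam leaves here along the scanner's own -z, straight down while it is upright; it reads by itself, with no trigger
- label (a point): centre of the bar-code label, 30 x 60 mm (own x by y), lying flat face up on one half of the job card, a fixed white 130 x 100 mm card, 5 mm high, on the table. z up
- base_top (a point): centre of the flat top of the charging base, a fixed grey disc 110 mm across and 12 mm high with a small 10 mm high block beside it; the scanner stands on it, held by nothing but its weight. z up
- tray_grip (a point): grasp point on the hand tray's upright grip: a flat black tab 12 mm thick (along the tray's x) and 44 mm wide (y) that rises from the outside of one end wall to 85 mm above the tray's underside, 45 mm above its rim. This point lies at the middle of the tab, 65 mm above the tray's underside. In the tray's frame it is at x +96, y 0, z +65. Axes are the tray's: +x from the tray's middle towards the grip, z up
- tray: the black hand tray, 180 (x) x 130 (y) mm outside, 40 mm high, walls and floor 4 mm, open on top; origin at the centre of its underside; +x towards the grip, z up. Loose, about 220 g, smooth inside. Tilting the pour corner down by 25 to 35 degrees makes the spacers slide; the last may take two or three seconds to come to rest
- pour_corner (a point): the pour corner: the inside corner of the tray floor at the end away from the grip, on the tray's +y side, where both walls are lowered to 26 mm and a small lip sticks out. In the tray's frame at x -86, y +61, z +4. Axes are the tray's
- spacer0_mid (a point): centre of one of four loose brass spacer blocks in the tray, 14 x 12 x 10 mm, 12 g, slippery on the tray's plastic
- spacer1_mid (a point): centre of one of four loose brass spacer blocks in the tray, 14 x 12 x 10 mm, 12 g, slippery on the tray's plastic
- spacer2_mid (a point): centre of one of four loose brass spacer blocks in the tray, 14 x 12 x 10 mm, 12 g, slippery on the tray's plastic
- spacer3_mid (a point): centre of one of four loose brass spacer blocks in the tray, 14 x 12 x 10 mm, 12 g, slippery on the tray's plastic
- tape: bystander to leave alone: roll of paper tape lying flat, 90 across, 22 high (mm); origin under its centre
- alcohol: bystander to leave alone: bottle, 64 across, 130 high (mm); origin under its centre
- programmer: bystander to leave alone: black box 85 x 50 x 20 with a steel plug (mm); origin under its centre
- tin_spool: bystander to leave alone: steel solder-wire spool, 52 across, 42 high (mm); origin under its centre
- driver: bystander to leave alone: screwdriver lying flat
- board: bystander to leave alone: green circuit board in a carrier, 90 x 140 x 13 (mm); origin under its centre
There are look-alikes about, which are no part of the job. There is more than one size of the part that bears scan_grip; the job needs the smaller. Leave any purple look-alike of the tray alone.

How it is judged:
On the way, in this order (a step that is already met when the one before it is completed fails the run):
1. the held scanner, steady, looks straight at the label from 40 to 140 mm: beam within 18 mm of the label's centre for 0.8 s (x of label in the frame of scan_nose between -0.018 and 0.018 m and y of label in the frame of scan_nose between -0.018 and 0.018 m and z of label in the frame of scan_nose between -0.14 and -0.04 m and angle between scan_nose's own z axis and vertical below 0.6 rad and contact force between the fingers and scanner above 1 N and linear speed of scanner below 0.03 m/s and angular speed of scanner below 0.3 rad/s), for 0.8 s.
2. the scanner stands upright on its charging base again (within 20 mm of its centre) and is let go (horizontal distance between scan_nose and base_top below 0.02 m and angle between scan_nose's own z axis and vertical below 0.1 rad and z of scan_nose in the frame of base_top between -0.004 and 0.006 m and contact force between the fingers and scanner below 0.1 N), for 0.2 s.
3. the tray is held by the fingers, clear of the table (height (world z) of pour_corner above 0.04 m and contact force between the fingers and tray above 2 N), for 0.2 s.
At the end, for the whole second after the job is handed in: Fingers hold the tray still in the air, touching nothing else, pour corner over 50 mm up and lowest: tilt 0.25 to 0.95 rad, both ways at least 0.1. All four spacers at rest within 80 mm along and 60 mm across the tray of that corner. Scanner upright, released, within 20 mm of base centre (all of step 2 and x of spacer0_mid in the frame of pour_corner between -0.002 and 0.08 m and y of spacer0_mid in the frame of pour_corner between -0.06 and 0.002 m and z of spacer0_mid in the frame of pour_corner between 0 and 0.03 m and x of spacer1_mid in the frame of pour_corner between -0.002 and 0.08 m and y of spacer1_mid in the frame of pour_corner between -0.06 and 0.002 m and z of spacer1_mid in the frame of pour_corner between 0 and 0.03 m and x of spacer2_mid in the frame of pour_corner between -0.002 and 0.08 m and y of spacer2_mid in the frame of pour_corner between -0.06 and 0.002 m and z of spacer2_mid in the frame of pour_corner between 0 and 0.03 m and x of spacer3_mid in the frame of pour_corner between -0.002 and 0.08 m and y of spacer3_mid in the frame of pour_corner between -0.06 and 0.002 m and z of spacer3_mid in the frame of pour_corner between 0 and 0.03 m and height (world z) of pour_corner above 0.05 m and contact force between the fingers and tray above 2 N and contact force between tray and tape below 0.2 N and contact force between tray and alcohol below 0.2 N and contact force between tray and programmer below 0.2 N and contact force between tray and tin_spool below 0.2 N and contact force between tray and driver below 0.2 N and contact force between tray and board below 0.2 N and contact force between tray and scanner below 0.2 N and angle between tray's own x axis and vertical below 1.47 rad and angle between tray's own y axis and vertical above 1.67 rad and angle between tray's own z axis and vertical between 0.25 and 0.95 rad and linear speed of each of tray, spacer0, spacer1, spacer2, spacer3 below 0.03 m/s); the arm keeps its last pose, push and grip.
It fails at once if a bystander is pushed more than 30 mm (distance of any of tape, alcohol, programmer, tin_spool, driver, board from where it was at the start of the episode above 0.03 m).
It also fails if it takes over 67 s, if anything falls off the work surface, if the arm or the gripper's body presses on something with over 40 N, if the wrist force passes 120 N, or if a joint passes its speed limit or range.

## Working session

There is one attempt and no reset: what is moved stays moved. The work goes in short steps, Python scripts to look and compute and a tool call to move; the robot and the scene stay as the last step left them, time stands still between calls to the robot, and variables do not carry over. Pictures are saved under pics/ and viewed, at most 11 in all, crops included, and the job is handed in when it is done.

Besides the shell and the picture viewer there is one more tool, called after "Call:" in YAML: its name, and indented under it one key for each argument. send_rows: Moves the arm, as the interface text tells. Its arguments: {"type":"object","properties":{"series":{"type":"array","items":{"type":"array","items":{"type":"number"}}},"newtons":{"type":"number"}},"required":["series"]}

```bash
mkdir -p pics; cat > h.py <<'E'
import numpy as np, cv2
from cell import sense, get_image, sign_off
from scipy.spatial.transform import Rotation as R
def save(n,im): cv2.imwrite(f'pics/{n}.png',cv2.cvtColor(im,cv2.COLOR_RGB2BGR))
def ray(g,u,v,z):
    E=np.array(g['extrinsics']);Rm,t=E[:3,:3],E[:3,3]
    c=-Rm.T@t; d=Rm.T@np.array([(u-g['cx'])/g['fx'],(v-g['cy'])/g['fy'],1])
    return c+d*(z-c[2])/d[2]
def proj(g,p):
    E=np.array(g['extrinsics']);q=E[:3,:3]@np.array(p)+E[:3,3]
    return np.array([g['fx']*q[0]/q[2]+g['cx'],g['fy']*q[1]/q[2]+g['cy']])
E
python3 - <<'E'
from h import *
import pickle
for n in('top','scene'):
    g=get_image(n); pickle.dump(g,open(n+'0.pkl','wb')); save(n+'0',g['color'])
    E=np.array(g['extrinsics']); print(n,g['fx'],g['cx'],g['cy'],(-E[:3,:3].T@E[:3,3]).round(3),E[:3,:3].round(2).tolist())
s=sense(); print({k:np.round(s[k],3).tolist() for k in s})
print(R.from_rotvec(s['tcp_rot']).as_matrix().round(3))
E
```

```text
top 524.0715015672752 325.9503721372044 244.37883698488903 [0.167 0.009 1.512] [[0.05, -1.0, 0.0], [-0.98, -0.05, -0.22], [0.22, 0.01, -0.98]]
scene 452.7877503441955 316.5456159129319 239.15689523602484 [0.9   0.45  0.878] [[-0.7, 0.71, 0.01], [0.55, 0.55, -0.62], [-0.45, -0.43, -0.78]]
{'time_s': 0.1, 'joint_positions': [-0.873, 0.502, -0.427, 1.551, 0.221, 1.138, -0.21], 'dq': [0.0, -0.002, 0.0, -0.003, -0.0, -0.001, 0.001], 'tau': [-0.011, -56.788, -5.839, -27.992, -0.069, 0.024, 0.0], 'tcp_pos': [0.274, 0.589, 0.243], 'tcp_rot': [-0.677, -3.067, 0.003], 'contact_force': [-0.126, -0.043, -0.53], 'torque': [-0.015, 0.001, -0.007], 'gripper_force': 0.0, 'opening': 0.998}
[[-0.907  0.421 -0.001]
 [ 0.421  0.907 -0.002]
 [ 0.    -0.002 -1.   ]]
```

View pics/top0.png

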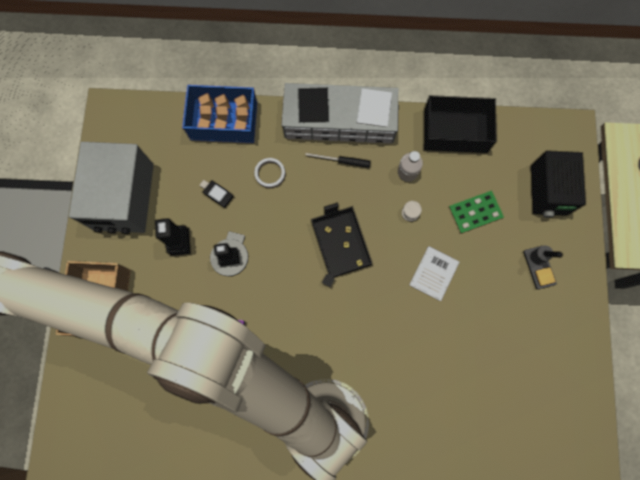

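View pics/scene0.png

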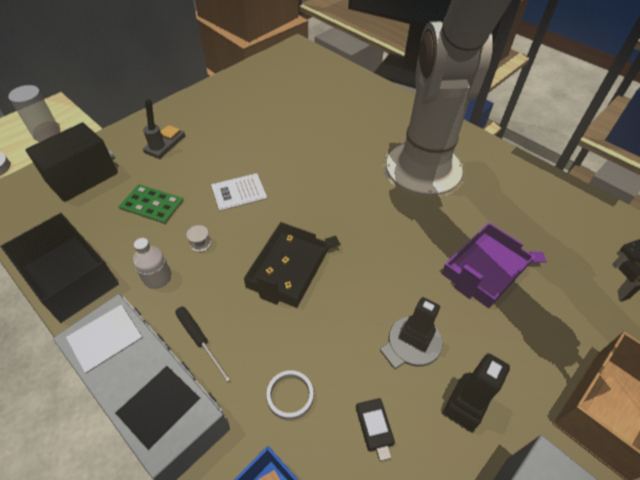

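```bash
python3 - <<'E'
from h import *
import pickle
t=pickle.load(open('top0.pkl','rb'));s=pickle.load(open('scene0.pkl','rb'))
def cr(im,u,v,w,h,W,H): return cv2.resize(im[v:v+h,u:u+w],(W,H),interpolation=cv2.INTER_CUBIC)
a=cr(t['color'],300,195,80,100,320,400); b=cr(s['color'],230,210,120,100,480,400)
c=cr(t['color'],150,210,110,70,314,200); d=cr(s['color'],370,280,150,150,200,200); e=cr(t['color'],400,235,70,70,200,200)
row2=np.hstack([c,d,e]); row2=np.hstack([row2,np.zeros((200,800-row2.shape[1],3),np.uint8)])
im=np.vstack([np.hstack([a,b]),row2])
save('crop1',np.clip(im.astype(float)*1.6,0,255).astype(np.uint8))
E
```

```text
(no output)
```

View pics/crop1.png

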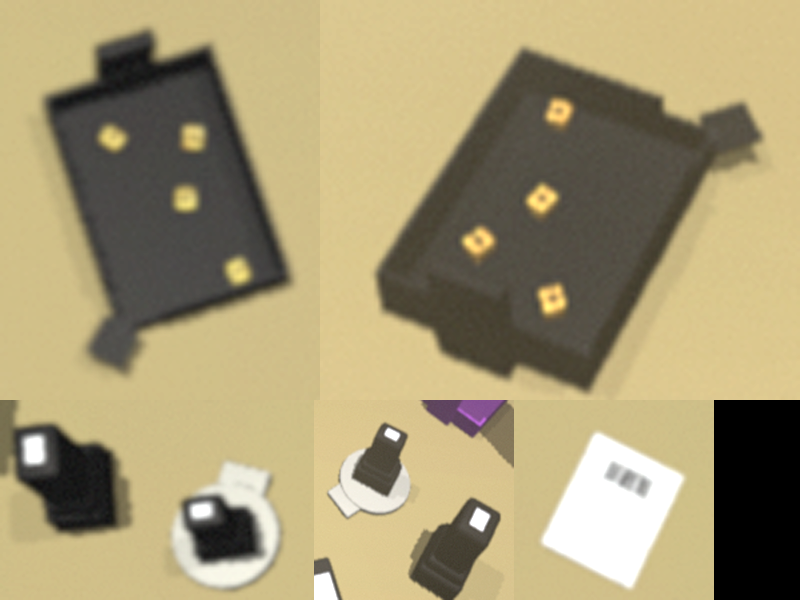

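```bash
python3 - <<'E'
from h import *
import pickle
t=pickle.load(open('top0.pkl','rb'));s=pickle.load(open('scene0.pkl','rb'))
print(t['color'][185:300:8,227].tolist())
for n,g,(u0,v0,u1,v1) in(('top',t,(195,225,262,285)),('scene',s,(370,285,450,380))):
    h=cv2.cvtColor(g['color'],cv2.COLOR_RGB2HSV); m=np.zeros(h.shape[:2],np.uint8)
    m[v0:v1,u0:u1]=((h[...,1]<50)&(h[...,2]>95))[v0:v1,u0:u1]
    k=cv2.morphologyEx(m,cv2.MORPH_OPEN,np.ones((2,2)))
    c=[x for x in cv2.findContours(k,0,2)[0] if cv2.contourArea(x)>5]
    print(n,[(cv2.contourArea(x),cv2.boundingRect(x),np.array(cv2.moments(x)['m10'])/cv2.moments(x)['m00'],cv2.moments(x)['m01']/cv2.moments(x)['m00']) for x in c])
    d=np.zeros_like(m); d[v0:v1,u0:u1]=(h[...,2]<60)[v0:v1,u0:u1]
    c=max(cv2.findContours(d,0,2)[0],key=cv2.contourArea); print('dark',cv2.boundingRect(c),cv2.approxPolyDP(c,1.5,True)[:,0].tolist())
# card
for n,g,(u0,v0,u1,v1) in(('top',t,(400,240,470,305)),('scene',s,(205,168,275,215))):
    h=cv2.cvtColor(g['color'],cv2.COLOR_RGB2HSV); m=np.zeros(h.shape[:2],np.uint8)
    m[v0:v1,u0:u1]=((h[...,1]<50)&(h[...,2]>60))[v0:v1,u0:u1]
    c=max(cv2.findContours(cv2.morphologyEx(m,3,np.ones((5,5))),0,2)[0],key=cv2.contourArea)
    b=cv2.boxPoints(cv2.minAreaRect(c)); a=cv2.approxPolyDP(c,4,True)[:,0]
    w=np.array([ray(g,*p,.005) for p in a]); print(n,'card',a.tolist(),w.round(3).tolist(),np.linalg.norm(w-np.roll(w,-1,0),axis=1).round(3),w.mean(0).round(3))
    f=np.zeros_like(m); cv2.drawContours(f,[c],-1,1,-1); f=cv2.erode(f,np.ones((5,5)))
    bar=((cv2.cvtColor(g['color'],7)<110)&(f>0)).astype(np.uint8); bar=cv2.morphologyEx(bar,3,np.ones((5,5)))
    c=max(cv2.findContours(bar,0,2)[0],key=cv2.contourArea);r=cv2.minAreaRect(c);bp=cv2.boxPoints(r)
    w=np.array([ray(g,*p,.005) for p in bp]);print('bar',r,w.mean(0).round(3),np.linalg.norm(w-np.roll(w,-1,0),axis=1).round(3))
# tray
g=t;v=g['color'].max(2);m=np.zeros(v.shape,np.uint8);m[200:292,305:380]=(v<62)[200:292,305:380]
c=max(cv2.findContours(cv2.morphologyEx(m,3,np.ones((5,5))),0,2)[0],key=cv2.contourArea)
a=cv2.approxPolyDP(c,2,True)[:,0];print('tray',[(p.tolist(),ray(g,*p,.04)[:2].round(3).tolist(),ray(g,*p,.085)[:2].round(3).tolist()) for p in a])
E
```

```text
[[129, 118, 85], [56, 55, 55], [36, 35, 35], [126, 116, 83], [129, 119, 85], [129, 119, 85], [130, 123, 101], [146, 145, 137], [35, 34, 33], [12, 13, 13], [51, 50, 48], [154, 153, 144], [131, 120, 86], [130, 119, 86], [130, 119, 86]]
top [(31.0, (218, 247, 8, 6), np.float64(221.26881720430106), 249.31720430107526), (635.0, (211, 233, 38, 44), np.float64(232.23884514435693), 255.95748031496063)]
dark (215, 244, 25, 23) [[215, 245], [215, 253], [220, 265], [239, 263], [238, 251], [235, 248], [230, 248], [223, 244], [226, 250], [217, 253]]
scene [(1286.0, (382, 318, 61, 51), np.float64(410.30456194919645), 349.2860290305858), (64.0, (424, 302, 12, 10), np.float64(429.28125), 306.3828125)]
dark (400, 298, 39, 53) [[423, 298], [419, 302], [414, 314], [405, 324], [400, 337], [424, 350], [434, 331], [432, 322], [438, 306], [435, 304], [436, 306], [432, 312], [425, 310], [421, 307], [421, 303], [425, 299]]
top card [[428, 246], [409, 284], [441, 300], [459, 262]] [[0.509, -0.278, 0.005], [0.394, -0.224, 0.005], [0.352, -0.316, 0.005], [0.465, -0.369, 0.005]] [0.128 0.102 0.125 0.101] [ 0.43 
[... 395 characters left out ...]
422, 193.35000610351562), (10.435514450073242, 6.324554920196533), 71.56504821777344) [ 0.463 -0.311  0.005] [0.017 0.039 0.017 0.039]
tray [([336, 203], [0.617, -0.002], [0.604, -0.001]), ([326, 206], [0.607, 0.027], [0.593, 0.027]), ([323, 216], [0.576, 0.035], [0.564, 0.034]), ([312, 219], [0.566, 0.066], [0.553, 0.064]), ([328, 270], [0.418, 0.013], [0.41, 0.013]), ([323, 281], [0.385, 0.025], [0.379, 0.025]), ([327, 285], [0.375, 0.013], [0.368, 0.013]), ([330, 285], [0.375, 0.005], [0.369, 0.005]), ([337, 275], [0.405, -0.014], [0.397, -0.013]), ([371, 265], [0.438, -0.109], [0.43, -0.106]), ([352, 208], [0.604, -0.049], [0.591, -0.047]), ([338, 210], [0.596, -0.008], [0.583, -0.008])]
```

```bash
python3 - <<'E'
from h import *
import pickle
from scipy.optimize import least_squares
t=pickle.load(open('top0.pkl','rb'));s=pickle.load(open('scene0.pkl','rb'))
for n,g,(u0,v0,u1,v1) in(('top',t,(195,225,262,285)),('scene',s,(370,285,450,380))):
    h=cv2.cvtColor(g['color'],cv2.COLOR_RGB2HSV); m=np.zeros(h.shape[:2],np.uint8)
    m[v0:v1,u0:u1]=((h[...,1]<60)&(h[...,2]>70))[v0:v1,u0:u1]
    c=max(cv2.findContours(m,0,1)[0],key=cv2.contourArea)[:,0]
    w=np.array([ray(g,*p,.012)[:2] for p in c]); 
    f=lambda p:np.hypot(*(w-p).T)-.055
    r=least_squares(f,w.mean(0),loss='soft_l1',f_scale=.002); print(n,r.x.round(4),(abs(f(r.x))<.004).sum(),len(w))
for p in [(220,265),(239,263),(238,251)]: print('top',p,ray(t,*p,.012).round(3))
for p in [(400,337),(424,350),(434,331)]: print('scene',p,ray(s,*p,.012).round(3))
for p in [(215,245),(223,244),(226,250),(217,253)]: print('topface',p,ray(t,*p,.142).round(3))
for p in [(423,298),(438,306),(432,312),(419,302)]: print('sc topface',p,ray(s,*p,.142).round(3))
# screen centroid both
print(ray(t,221.3,249.3,.142),ray(s,429.3,306.4,.142))
E
```

```text
top [0.4485 0.3022] 91 217
scene [0.4536 0.3053] 109 208
top (220, 265) [0.422 0.327 0.012]
top (239, 263) [0.431 0.272 0.012]
top (238, 251) [0.466 0.278 0.012]
scene (400, 337) [0.468 0.28  0.012]
scene (424, 350) [0.457 0.333 0.012]
scene (434, 331) [0.407 0.322 0.012]
topface (215, 245) [0.454 0.317 0.142]
topface (223, 244) [0.457 0.296 0.142]
topface (226, 250) [0.441 0.287 0.142]
topface (217, 253) [0.432 0.31  0.142]
sc topface (423, 298) [0.439 0.286 0.142]
sc topface (438, 306) [0.433 0.317 0.142]
sc topface (432, 312) [0.452 0.316 0.142]
sc topface (419, 302) [0.451 0.286 0.142]
[0.44276287 0.2995805  0.142     ] [0.44555715 0.30555973 0.142     ]
```

Call:
send_rows:
  series:
    - [-2.74, -1.89, 0, 0, 0]
    - [-2.74, -1.89, 0, 0, 0]
    - [-2.74, -1.89, 0, 0, 0]
    - [-2.74, -1.89, 0, 0, 0]
    - [-2.74, -1.89, 0, 0, 0]

```text
time_s: 0.6
tcp_pos: [0.3586, 0.4446, 0.2433]
tcp_rot: [-0.677, -3.067, 0.001]
contact_force: [1.4, -1.0, -0.2]
opening: 0.997
gripper_force: 0.0
```

Call:
send_rows:
  series:
    - [-2.74, -1.89, 0, 0, 0]
    - [-2.74, -1.89, 0, 0, 0]
    - [-2.74, -1.89, 0, 0, 0]
    - [-2.74, -1.89, 0, 0, 0]
    - [-2.74, -1.89, 0, 0, 0]

```text
time_s: 1.1
tcp_pos: [0.443, 0.3012, 0.2434]
tcp_rot: [-0.678, -3.067, 0.001]
contact_force: [-0.4, -0.5, 1.2]
opening: 1.0
gripper_force: 0.0
```

Call:
send_rows:
  series:
    - [0, 0, 0, 0.14, 0]
    - [0, 0, 0, 0.14, 0]
    - [0, 0, 0, 0.14, 0]
    - [0, 0, 0, 0.14, 0]
    - [0, 0, 0, 0.14, 0]

```text
time_s: 1.6
tcp_pos: [0.4424, 0.3024, 0.2433]
tcp_rot: [-1.696, -2.644, 0.001]
contact_force: [-0.3, -0.5, -0.2]
opening: 0.996
gripper_force: 0.0
```

Call:
send_rows:
  series:
    - [0, 0, 0, 0.14, 0]
    - [0, 0, 0, 0.115, 0]
    - [0, 0, 0, 0, 0]
    - [0, 0, 0, 0, 0]

```text
time_s: 2.0
tcp_pos: [0.4424, 0.3026, 0.2434]
tcp_rot: [-2.007, -2.416, 0.001]
contact_force: [0.1, 0.4, 1.3]
opening: 1.002
gripper_force: 0.0
```

```bash
cat >> h.py <<'E'
def st():
    s=sense(); M=R.from_rotvec(s['tcp_rot']).as_matrix()
    print('t',round(s['time_s'],2),'tcp',np.round(s['tcp_pos'],4),'yaw_y',round(np.degrees(np.arctan2(M[1,1],M[0,1])),2),'z',M[:,2].round(3),'q',np.round(s['joint_positions'],2),'open',round(s['opening'],3),'gf',round(s['gripper_force'],1),'F',np.round(s['contact_force'],1))
    return s,M
def to(p):
    s,M=st(); print('tool shift cm',(M.T@(np.array(p)-s['tcp_pos'])*100).round(2))
E
python3 -c "
from h import *
to([.443,.302,.105])"
```

```text
t 2.0 tcp [0.4424 0.3026 0.2434] yaw_y 10.56 z [-0. -0. -1.] q [-0.49  0.27 -0.2   1.84  0.06  1.03 -0.52] open 1.002 gf 0.0 F [0.1 0.4 1.3]
tool shift cm [-0.07  0.06 13.84]
```

Call:
send_rows:
  series:
    - [0, 0, 2.8, 0, 0]
    - [0, 0, 2.8, 0, 0]
    - [0, 0, 2.8, 0, 0]
    - [0, 0, 2.8, 0, 0]
    - [0, 0, 2.6, 0, 0]

```text
time_s: 2.5
tcp_pos: [0.4424, 0.3025, 0.1044]
tcp_rot: [-2.008, -2.416, 0.001]
contact_force: [0.5, 0.2, 0.2]
opening: 0.997
gripper_force: 0.0
```

Call:
send_rows:
  series:
    - [0, 0, 0, 0, 1]
    - [0, 0, 0, 0, 1]
    - [0, 0, 0, 0, 1]
    - [0, 0, 0, 0, 1]
    - [0, 0, 0, 0, 1]
  newtons: 25

```text
time_s: 3.0
tcp_pos: [0.4434, 0.3032, 0.107]
tcp_rot: [2.011, 2.413, 0.003]
contact_force: [-0.2, 0.8, -0.6]
opening: 0.615
gripper_force: 0.0
```

Call:
send_rows:
  series:
    - [0, 0, 0, 0, 1]
    - [0, 0, 0, 0, 1]
    - [0, 0, 0, 0, 1]
    - [0, 0, 0, 0, 1]
    - [0, 0, 0, 0, 1]

```text
time_s: 3.5
tcp_pos: [0.4429, 0.3028, 0.1059]
tcp_rot: [2.011, 2.413, 0.001]
contact_force: [0.3, -0.9, 2.0]
opening: 0.343
gripper_force: 24.9
```

```bash
python3 -c "
from h import *
st()
g=get_image('scene');save('s1',cv2.resize(g['color'][200:400,330:530],(600,600),interpolation=2))"
```

```text
t 3.5 tcp [0.4429 0.3028 0.1059] yaw_y 10.38 z [ 0.  0. -1.] q [-0.51  0.46 -0.18  1.95  0.11  0.74 -0.57] open 0.343 gf 24.9 F [ 0.3 -0.9  2. ]
```

View pics/s1.png

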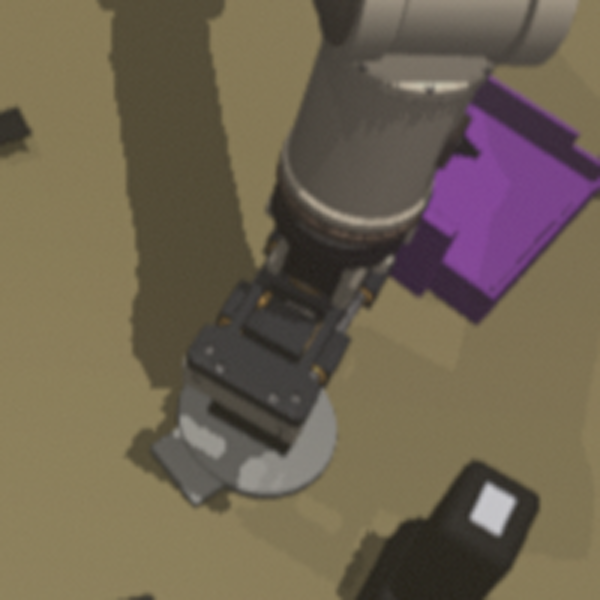

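Call:
send_rows:
  series:
    - [0, 0, -1, 0, 1]
    - [0, 0, -2.5, 0, 1]
    - [0, 0, -3, 0, 1]
    - [0, 0, -3, 0, 1]
    - [0, 0, -2.5, 0, 1]

```text
time_s: 4.05
tcp_pos: [0.4424, 0.3027, 0.2275]
tcp_rot: [-2.011, -2.413, -0.0]
contact_force: [0.1, -0.4, -2.0]
opening: 0.345
gripper_force: 24.9
```

Call:
send_rows:
  series:
    - [-1.5, -0.2, 0, 0, 1]
    - [-3, -0.5, 0, 0, 1]
    - [-3, -0.5, 0, 0, 1]
    - [-3, -0.5, 0, 0, 1]
    - [-3, -0.5, 0, 0, 1]

```text
time_s: 4.55
tcp_pos: [0.444, 0.1633, 0.2244]
tcp_rot: [-2.012, -2.412, 0.004]
contact_force: [0.7, -0.4, -2.8]
opening: 0.349
gripper_force: 24.9
```

Call:
send_rows:
  series:
    - [-3, -0.5, 0, 0, 1]
    - [-3, -0.5, 0, 0, 1]
    - [-3, -0.5, 0, 0, 1]
    - [-3, -0.5, 0, 0, 1]
    - [-3, -0.5, 0, 0, 1]

```text
time_s: 5.05
tcp_pos: [0.446, 0.0117, 0.2245]
tcp_rot: [-2.011, -2.411, 0.003]
contact_force: [0.9, -0.1, -2.0]
opening: 0.352
gripper_force: 24.9
```

Call:
send_rows:
  series:
    - [-3, -0.5, 0, 0, 1]
    - [-3, -0.5, 0, 0, 1]
    - [-3, -0.5, 0, 0, 1]
    - [-3, -0.5, 0, 0, 1]
    - [-3, -0.5, 0, 0, 1]

```text
time_s: 5.55
tcp_pos: [0.4481, -0.1398, 0.2245]
tcp_rot: [-2.011, -2.41, 0.002]
contact_force: [1.0, 0.3, -1.7]
opening: 0.345
gripper_force: 24.9
```

Call:
send_rows:
  series:
    - [-3, -0.5, 0, 0, 1]
    - [-3, -0.5, 0, 0, 1]
    - [-3, -0.5, 0, 0, 1]
    - [-3, -0.5, 0, 0, 1]
    - [-3, -0.5, 0, 0, 1]

```text
time_s: 6.05
tcp_pos: [0.4505, -0.2914, 0.2243]
tcp_rot: [-2.011, -2.41, 0.001]
contact_force: [0.0, 0.2, -1.8]
opening: 0.346
gripper_force: 24.9
```

```bash
python3 -c "
from h import *
to([.462,-.311,.198])"
```

```text
t 6.05 tcp [ 0.4505 -0.2914  0.2243] yaw_y 10.33 z [-0.003  0.001 -1.   ] q [ 0.34  0.29  0.22  1.87 -0.07  0.99  0.77] open 0.346 gf 24.9 F [ 0.   0.2 -1.8]
tool shift cm [-2.14  0.79  2.62]
```

Call:
send_rows:
  series:
    - [-1, 0.4, 1.3, 0, 1]
    - [-1, 0.4, 1.3, 0, 1]
    - [0, 0, 0, 0, 1]
    - [0, 0, 0, 0, 1]
    - [0, 0, 0, 0, 1]

```text
time_s: 6.55
tcp_pos: [0.4635, -0.3078, 0.1998]
tcp_rot: [-2.011, -2.413, -0.0]
contact_force: [0.4, 0.0, -1.9]
opening: 0.349
gripper_force: 24.9
```

```bash
python3 -c "
from h import *
s,M=st()
g=get_image('scene');print(g['color'].shape, proj(g,[.462,-.311,.005]),proj(g,[.462,-.311,.104]));save('s2',cv2.resize(g['color'][60:260,150:350],(600,600),interpolation=2))"
```

```text
t 6.55 tcp [ 0.4635 -0.3078  0.1998] yaw_y 10.39 z [-0.001  0.001 -1.   ] q [ 0.36  0.36  0.22  1.85 -0.09  0.95  0.8 ] open 0.349 gf 24.9 F [ 0.4  0.  -1.9]
(480, 640, 3) [225.83785842 193.21169472] [219.96124819 165.42911512]
```

Call:
send_rows:
  series:
    - [0, 0, 0, 0, 1]
    - [0, 0, 0, 0, 1]
    - [0, 0, 0, 0, 1]
    - [0, 0, 0, 0, 1]
    - [0, 0, 0, 0, 1]

```text
time_s: 7.1
tcp_pos: [0.4641, -0.3084, 0.1998]
tcp_rot: [2.011, 2.413, 0.0]
contact_force: [0.3, -0.3, -1.5]
opening: 0.345
gripper_force: 24.9
```

Call:
send_rows:
  series:
    - [0, 0, 0, 0, 1]
    - [0, 0, 0, 0, 1]
    - [0, 0, 0, 0, 1]
    - [0, 0, 0, 0, 1]
    - [0, 0, 0, 0, 1]

```text
time_s: 7.6
tcp_pos: [0.464, -0.3085, 0.1997]
tcp_rot: [-2.012, -2.413, 0.0]
contact_force: [0.6, 0.0, -1.9]
opening: 0.35
gripper_force: 24.9
```

View pics/s2.png

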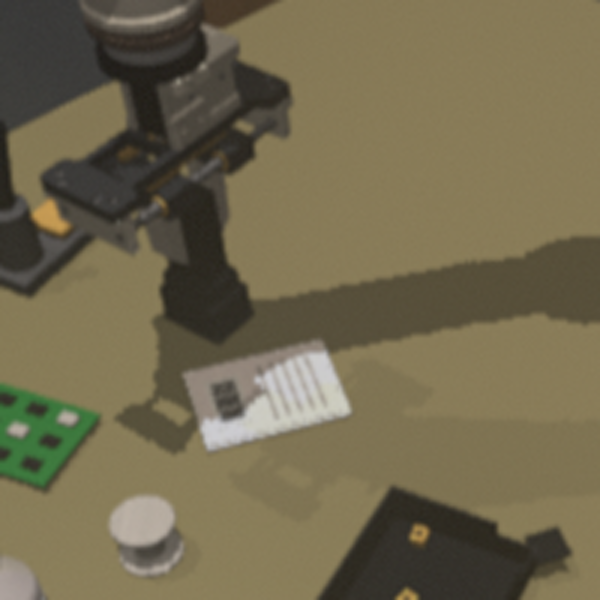

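Call:
send_rows:
  series:
    - [0, 0, 0, 0, 1]
    - [0, 0, 0, 0, 1]
    - [0, 0, 0, 0, 1]
    - [0, 0, -1.3, 0, 1]
    - [0, 0, -1.4, 0, 1]

```text
time_s: 8.1
tcp_pos: [0.4638, -0.3084, 0.2274]
tcp_rot: [-2.011, -2.412, 0.0]
contact_force: [0.3, -0.3, -2.7]
opening: 0.347
gripper_force: 24.9
```

Call:
send_rows:
  series:
    - [1.5, 0.2, 0, 0, 1]
    - [3, 0.5, 0, 0, 1]
    - [3, 0.5, 0, 0, 1]
    - [3, 0.5, 0, 0, 1]
    - [3, 0.5, 0, 0, 1]

```text
time_s: 8.6
tcp_pos: [0.4612, -0.1693, 0.2272]
tcp_rot: [2.01, 2.414, 0.001]
contact_force: [0.3, 0.2, -1.7]
opening: 0.348
gripper_force: 24.9
```

Call:
send_rows:
  series:
    - [3, 0.5, 0, 0, 1]
    - [3, 0.5, 0, 0, 1]
    - [3, 0.5, 0, 0, 1]
    - [3, 0.5, 0, 0, 1]
    - [3, 0.5, 0, 0, 1]

```text
time_s: 9.1
tcp_pos: [0.4584, -0.0174, 0.2272]
tcp_rot: [2.01, 2.414, 0.001]
contact_force: [-0.1, 0.7, -2.4]
opening: 0.347
gripper_force: 24.9
```

Call:
send_rows:
  series:
    - [3, 0.5, 0, 0, 1]
    - [3, 0.5, 0, 0, 1]
    - [3, 0.5, 0, 0, 1]
    - [3, 0.5, 0, 0, 1]
    - [3, 0.5, 0, 0, 1]

```text
time_s: 9.6
tcp_pos: [0.4557, 0.1345, 0.2273]
tcp_rot: [2.01, 2.414, 0.001]
contact_force: [0.7, -0.1, -2.2]
opening: 0.35
gripper_force: 24.9
```

Call:
send_rows:
  series:
    - [3, 0.5, 0, 0, 1]
    - [3, 0.5, 0, 0, 1]
    - [3, 0.5, 0, 0, 1]
    - [3, 0.5, 0, 0, 1]
    - [1.5, 0.3, 0, 0, 1]

```text
time_s: 10.1
tcp_pos: [0.4533, 0.2732, 0.2273]
tcp_rot: [-2.006, -2.417, -0.003]
contact_force: [-0.4, -0.1, -2.9]
opening: 0.347
gripper_force: 24.9
```

```bash
python3 -c "
from h import *
to([.452,.304,.106])"
```

```text
t 10.1 tcp [0.4533 0.2732 0.2273] yaw_y 10.61 z [ 0.     0.002 -1.   ] q [-0.45  0.28 -0.16  1.88  0.05  0.99 -0.45] open 0.347 gf 24.9 F [-0.4 -0.1 -2.9]
tool shift cm [ 3.03  0.43 12.14]
```

Call:
send_rows:
  series:
    - [1.5, 0.2, 0, 0, 1]
    - [1.5, 0.2, 2, 0, 1]
    - [0, 0, 3, 0, 1]
    - [0, 0, 3, 0, 1]
    - [0, 0, 2, 0, 1]

```text
time_s: 10.6
tcp_pos: [0.4526, 0.2981, 0.1248]
tcp_rot: [2.013, 2.412, -0.004]
contact_force: [0.2, -0.5, -2.4]
opening: 0.349
gripper_force: 24.9
```

Call:
send_rows:
  series:
    - [0, 0, 0.8, 0, 1]
    - [0, 0, 0.5, 0, 1]
    - [0, 0, 0.3, 0, 1]
    - [0, 0, 0.2, 0, 1]
    - [0, 0, 0, 0, 1]

```text
time_s: 11.1
tcp_pos: [0.4539, 0.2998, 0.1094]
tcp_rot: [2.012, 2.413, 0.002]
contact_force: [-1.2, -0.1, -2.3]
opening: 0.349
gripper_force: 24.9
```

```bash
python3 -c "
from h import *
to([.452,.304,.106])"
```

```text
t 11.1 tcp [0.4539 0.2998 0.1094] yaw_y 10.36 z [ 0.001  0.001 -1.   ] q [-0.51  0.46 -0.16  1.93  0.1   0.75 -0.54] open 0.349 gf 24.9 F [-1.2 -0.1 -2.3]
tool shift cm [ 0.44 -0.11  0.34]
```

Call:
send_rows:
  series:
    - [0.4, -0.1, 0, 0, 1]
    - [0, 0, 0.15, 0, 1]
    - [0, 0, 0.15, 0, 1]
    - [0, 0, 0, 0, 1]
    - [0, 0, 0, 0, 1]

```text
time_s: 11.6
tcp_pos: [0.4519, 0.3038, 0.106]
tcp_rot: [-2.011, -2.413, -0.001]
contact_force: [0.1, 0.4, 0.2]
opening: 0.349
gripper_force: 24.9
```

```bash
python3 -c "
from h import *
to([.452,.304,.106])"
```

```text
t 11.6 tcp [0.4519 0.3038 0.106 ] yaw_y 10.38 z [ 0.     0.001 -1.   ] q [-0.51  0.47 -0.16  1.93  0.1   0.75 -0.55] open 0.349 gf 24.9 F [0.1 0.4 0.2]
tool shift cm [ 0.02  0.02 -0.  ]
```

Call:
send_rows:
  series:
    - [0, 0, 0, 0, 0.5]
    - [0, 0, 0, 0, 0.3]
    - [0, 0, 0, 0, 0]
    - [0, 0, 0, 0, 0]
    - [0, 0, 0, 0, 0]

```text
time_s: 12.1
tcp_pos: [0.4517, 0.3033, 0.1057]
tcp_rot: [-2.012, -2.413, 0.0]
contact_force: [-0.7, -0.3, 0.3]
opening: 0.734
gripper_force: 0.0
```

Call:
send_rows:
  series:
    - [0, 0, 0, 0, 0]
    - [0, 0, 0, 0, 0]
    - [0, 0, 0, 0, 0]
    - [0, 0, -2, 0, 0]
    - [0, 0, -3, 0, 0]

```text
time_s: 12.6
tcp_pos: [0.4502, 0.3024, 0.1545]
tcp_rot: [-2.011, -2.412, 0.007]
contact_force: [0.2, 0.2, 0.5]
opening: 0.999
gripper_force: 0.0
```

Call:
send_rows:
  series:
    - [0, 0, -3, 0, 0]
    - [0, 0, -3, 0, 0]
    - [-1, 0, -3, 0, 0]
    - [-3, 0, 0, 0, 0]
    - [-3, 0, 0, 0, 0]

```text
time_s: 13.1
tcp_pos: [0.4649, 0.2348, 0.2472]
tcp_rot: [2.008, 2.414, 0.004]
contact_force: [0.1, -0.7, -1.2]
opening: 0.999
gripper_force: 0.0
```

Call:
send_rows:
  series:
    - [-3, 0, 0, 0, 0]
    - [-3, 0, 0, 0, 0]
    - [-3, 0, 0, 0, 0]
    - [-3, 0, 0, 0, 0]
    - [-3, 0, 0, 0, 0]

```text
time_s: 13.6
tcp_pos: [0.4913, 0.0857, 0.2458]
tcp_rot: [2.011, 2.413, 0.0]
contact_force: [0.5, 0.5, 0.4]
opening: 1.003
gripper_force: 0.0
```

```bash
python3 - <<'E'
from h import *
to([.5925,.010,.225])
g=get_image('scene');t=get_image('top')
a=cv2.resize(g['color'][270:390,360:480],(400,400),interpolation=2);b=cv2.resize(t['color'][215:295,190:270],(400,400),interpolation=2)
im=np.hstack([a,b])
for p in [(.451,.3037,.012)]:
    u=((proj(g,p)-[360,270])*400/120).astype(int);cv2.circle(im,tuple(map(int,u)),3,(255,0,0),-1)
    u=((proj(t,p)-[190,215])*5).astype(int)+[400,0];cv2.circle(im,tuple(map(int,u)),3,(255,0,0),-1)
save('s3',im)
E
```

```text
t 13.6 tcp [0.4913 0.0857 0.2458] yaw_y 10.38 z [ 0.  0. -1.] q [-0.19  0.2  -0.05  1.93  0.01  1.01 -0.06] open 1.003 gf 0.0 F [0.5 0.5 0.4]
tool shift cm [-9.27  8.59  2.08]
```

View pics/s3.png

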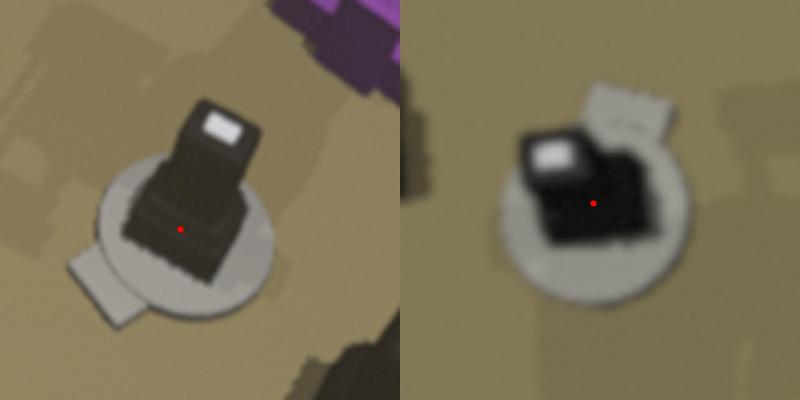

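Call:
send_rows:
  series:
    - [-2.3, 2.15, 0, 0, 0]
    - [-2.3, 2.15, 0, 0, 0]
    - [-2.3, 2.15, 0, 0, 0]
    - [-2.3, 2.15, 0, 0, 0]
    - [0, 0, 0, -0.145, 0]

```text
time_s: 14.2
tcp_pos: [0.5952, 0.0087, 0.2455]
tcp_rot: [1.833, 2.548, -0.001]
contact_force: [-0.9, -0.9, 1.1]
opening: 0.999
gripper_force: 0.0
```

Call:
send_rows:
  series:
    - [0, 0, 2.5, 0, 0]
    - [0, 0, 2.5, 0, 0]
    - [0, 0, 2.5, 0, 0]
    - [0, 0, 2.5, 0, 0]
    - [0, 0, 0, 0, 0]

```text
time_s: 14.7
tcp_pos: [0.5895, 0.0126, 0.1421]
tcp_rot: [-1.827, -2.548, 0.007]
contact_force: [-1.1, 0.4, 0.1]
opening: 1.001
gripper_force: 0.0
```

```bash
python3 -c "
from h import *
to([.5925,.010,.063])"
```

```text
t 14.7 tcp [0.5895 0.0126 0.1421] yaw_y 18.73 z [-0.007  0.    -1.   ] q [-0.05  0.48 -0.02  1.8   0.01  0.87  0.25] open 1.001 gf 0.0 F [-1.1  0.4  0.1]
tool shift cm [-0.36  0.26  7.91]
```

Call:
send_rows:
  series:
    - [-0.3, 0.3, 1.5, 0, 0]
    - [0, 0, 2, 0, 0]
    - [0, 0, 2, 0, 0]
    - [0, 0, 1.5, 0, 0]
    - [0, 0, 0.7, 0, 0]

```text
time_s: 15.2
tcp_pos: [0.5961, 0.0101, 0.0677]
tcp_rot: [-1.831, -2.552, 0.001]
contact_force: [-0.4, 0.2, -0.1]
opening: 1.002
gripper_force: 0.0
```

Call:
send_rows:
  series:
    - [0, 0, 0, 0, 0]
    - [0, 0, 0, 0, 0]
    - [0, 0, 0, 0, 1]
    - [0, 0, 0, 0, 1]
    - [0, 0, 0, 0, 1]
  newtons: 40

```text
time_s: 15.7
tcp_pos: [0.5967, 0.0101, 0.0694]
tcp_rot: [1.831, 2.552, 0.001]
contact_force: [0.3, 0.1, 0.6]
opening: 0.79
gripper_force: 0.0
```

Call:
send_rows:
  series:
    - [0, 0, 0, 0, 1]
    - [0, 0, 0, 0, 1]
    - [0, 0, 0, 0, 1]
    - [0, 0, 0, 0, 1]
    - [0, 0, 0, 0, 1]

```text
time_s: 16.2
tcp_pos: [0.5962, 0.01, 0.0687]
tcp_rot: [-1.831, -2.552, 0.0]
contact_force: [0.4, -0.1, -0.2]
opening: 0.354
gripper_force: 0.0
```

Call:
send_rows:
  series:
    - [0, 0, 0, 0, 1]
    - [0, 0, 0, 0, 1]
    - [0, 0, 0, 0, 1]
    - [0, 0, 0, 0, 1]
    - [0, 0, 0, 0, 1]

```text
time_s: 16.7
tcp_pos: [0.5963, 0.01, 0.0687]
tcp_rot: [-1.832, -2.552, 0.0]
contact_force: [0.0, 0.7, -0.4]
opening: 0.126
gripper_force: 39.9
```

```bash
python3 -c "
from h import *
to([.5925,.010,.063])"
```

```text
t 16.7 tcp [0.5963 0.01   0.0687] yaw_y 18.67 z [-0.  0. -1.] q [-0.05  0.59 -0.02  1.82  0.01  0.73  0.25] open 0.126 gf 39.9 F [ 0.   0.7 -0.4]
tool shift cm [ 0.12 -0.36  0.57]
```

Call:
send_rows:
  series:
    - [0, 0, -0.4, 0, 1]
    - [0, 0, -0.8, 0, 1]
    - [0, 0, -1.2, 0, 1]
    - [0, 0, -1.6, 0, 1]
    - [0, 0, -2, 0, 1]

```text
time_s: 17.2
tcp_pos: [0.5961, 0.0101, 0.13]
tcp_rot: [-1.831, -2.552, 0.0]
contact_force: [0.0, -0.6, -2.3]
opening: 0.128
gripper_force: 39.9
```

Call:
send_rows:
  series:
    - [0, 0, -2, 0, 1]
    - [0, 0, -2, 0, 1]
    - [0, 0, -2, 0, 1]
    - [0, 0, -2, 0, 1]
    - [0, 0, -2, 0, 1]

```text
time_s: 17.7
tcp_pos: [0.5964, 0.01, 0.2312]
tcp_rot: [1.831, 2.551, 0.002]
contact_force: [0.4, 0.9, -2.8]
opening: 0.131
gripper_force: 39.9
```

Call:
send_rows:
  series:
    - [0, 0, -2, 0, 1]
    - [0, 0, -2, 0, 1]
    - [0, 0, -1, 0, 1]
    - [0, 0, 0, 0, 1]
    - [0, 0, 0, 0, 1]

```text
time_s: 18.2
tcp_pos: [0.5959, 0.01, 0.2786]
tcp_rot: [-1.831, -2.552, 0.0]
contact_force: [-0.2, -0.1, -3.3]
opening: 0.131
gripper_force: 39.9
```

```bash
python3 - <<'E'
from h import *
st()
g=get_image('scene');save('s4',g['color'])
E
```

```text
t 18.2 tcp [0.5959 0.01   0.2786] yaw_y 18.68 z [-0.  0. -1.] q [-0.05  0.34 -0.02  1.67  0.01  1.14  0.26] open 0.131 gf 39.9 F [-0.2 -0.1 -3.3]
```

View pics/s4.png

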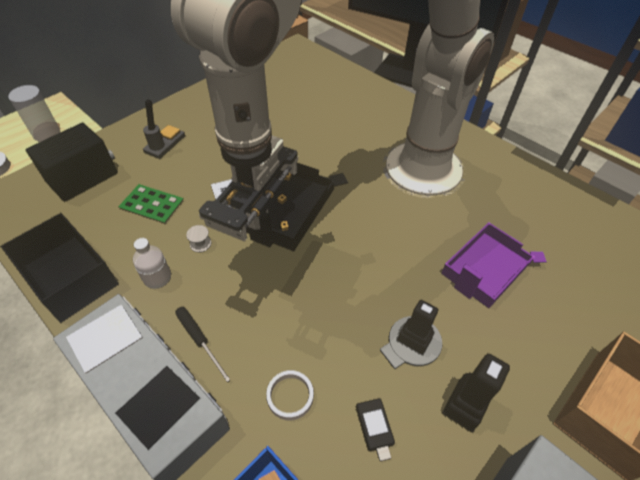

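Call:
send_rows:
  series:
    - [0, 0, -1, -0.05, 1]
    - [0, 0, -2, -0.08, 1]
    - [0, 0, -2, -0.08, 1]
    - [0, 0, -2, -0.08, 1]
    - [0, 0, -2, -0.08, 1]

```text
time_s: 18.75
tcp_pos: [0.5956, 0.01, 0.3678]
tcp_rot: [-1.325, -2.846, 0.002]
contact_force: [0.4, 0.1, -2.4]
opening: 0.132
gripper_force: 39.9
```

Call:
send_rows:
  series:
    - [0, 0, -2, 0, 1]
    - [0, 0, -2, 0, 1]
    - [0, 0, -2, 0, 1]
    - [0, 0, -2, 0, 1]
    - [0, 0, -2, 0, 1]

```text
time_s: 19.25
tcp_pos: [0.5958, 0.0101, 0.4678]
tcp_rot: [-1.329, -2.843, 0.002]
contact_force: [0.2, 0.1, -2.6]
opening: 0.129
gripper_force: 39.9
```

Call:
send_rows:
  series:
    - [0, 0, -2, 0, 1]
    - [0, 0, -2, 0, 1]
    - [0, 0, -2, 0, 1]
    - [0, 0, -2, 0, 1]
    - [0, 0, -2, 0, 1]

```text
time_s: 19.75
tcp_pos: [0.5961, 0.0101, 0.5678]
tcp_rot: [-1.329, -2.843, 0.002]
contact_force: [0.6, 1.1, -3.6]
opening: 0.13
gripper_force: 39.9
```

Call:
send_rows:
  series:
    - [0, 0, -2, 0, 1]
    - [0, 0, -2, 0, 1]
    - [0, 0, -1, 0, 1]
    - [0, 0, -1, 0, 1]
    - [0, 0, -1, 0, 1]

```text
time_s: 20.25
tcp_pos: [0.5965, 0.0101, 0.6375]
tcp_rot: [-1.329, -2.844, 0.002]
contact_force: [0.0, 0.6, -2.8]
opening: 0.128
gripper_force: 39.9
```

```bash
python3 - <<'E'
from h import *
st()
E
```

```text
t 20.25 tcp [0.5965 0.0101 0.6375] yaw_y 39.89 z [-0.003  0.    -1.   ] q [-0.02  0.31 -0.06  0.93  0.02  1.91  0.62] open 0.128 gf 39.9 F [ 0.   0.6 -2.8]
```

j6 is nearing its 2.02 limit as predicted; continue up in small steps and watch the tool tilt.

Call:
send_rows:
  series:
    - [0, 0, -1, 0, 1]
    - [0, 0, -1, 0, 1]
    - [0, 0, -1, 0, 1]
    - [0, 0, -1, 0, 1]

```text
time_s: 20.65
tcp_pos: [0.5965, 0.01, 0.677]
tcp_rot: [-1.33, -2.844, 0.001]
contact_force: [0.2, -0.2, -2.5]
opening: 0.129
gripper_force: 39.9
```

Call:
send_rows:
  series:
    - [0, 0, -1, 0, 1]
    - [0, 0, -1, 0, 1]
    - [0, 0, -1, 0, 1]

```text
time_s: 20.95
tcp_pos: [0.5902, 0.0104, 0.6905]
tcp_rot: [1.322, 2.829, 0.013]
contact_force: [-0.0, 0.8, -2.8]
opening: 0.132
gripper_force: 39.9
```

```bash
python3 - <<'E'
from h import *
st()
E
```

```text
t 20.95 tcp [0.5902 0.0104 0.6905] yaw_y 39.89 z [ 0.021 -0.    -1.   ] q [-0.18  0.33  0.2   0.78 -0.07  2.01  0.68] open 0.132 gf 39.9 F [-0.   0.8 -2.8]
```

Call:
send_rows:
  series:
    - [0, 0, -1.5, 0, 1]
    - [0, 0, -1.5, 0, 1]
    - [0, 0, -1.5, 0, 1]
    - [0, 0, -1.5, 0, 1]
    - [0, 0, -1.5, 0, 1]

```text
time_s: 21.45
tcp_pos: [0.5731, 0.0095, 0.7238]
tcp_rot: [1.3, 2.78, 0.055]
contact_force: [-0.9, -0.0, -3.5]
opening: 0.129
gripper_force: 39.9
```

```bash
python3 - <<'E'
from h import *
st()
E
```

```text
t 21.45 tcp [0.5731 0.0095 0.7238] yaw_y 39.96 z [ 0.08   0.002 -0.997] q [-0.2   0.28  0.23  0.78 -0.07  2.01  0.68] open 0.129 gf 39.9 F [-0.9 -0.  -3.5]
```

Call:
send_rows:
  series:
    - [-1, 1.2, -1, 0, 1]
    - [-1, 1.2, -1, 0, 1]
    - [-1, 1.2, -1, 0, 1]
    - [-1, 1.2, -1, 0, 1]
    - [-1, 1.2, -1, 0, 1]

```text
time_s: 21.95
tcp_pos: [0.6296, 0.0094, 0.7337]
tcp_rot: [1.276, 2.729, 0.094]
contact_force: [0.1, -0.1, -3.5]
opening: 0.128
gripper_force: 39.9
```

```bash
python3 - <<'E'
from h import *
st()
E
```

```text
t 21.95 tcp [0.6296 0.0094 0.7337] yaw_y 40.16 z [ 0.142  0.003 -0.99 ] q [-0.15  0.38  0.2   0.61 -0.09  2.01  0.68] open 0.128 gf 39.9 F [ 0.1 -0.1 -3.5]
```

Call:
send_rows:
  series:
    - [-0.5, 0.6, -2.5, 0, 1]
    - [-0.5, 0.6, -2.5, 0, 1]
    - [-0.5, 0.6, -2.5, 0, 1]
    - [-0.5, 0.6, -2.5, 0, 1]
    - [-0.5, 0.6, -2.5, 0, 1]

```text
time_s: 22.45
tcp_pos: [0.6152, 0.0086, 0.7874]
tcp_rot: [1.235, 2.642, 0.158]
contact_force: [0.4, -0.0, -1.8]
opening: 0.126
gripper_force: 39.9
```

```bash
python3 - <<'E'
from h import *
st()
E
```

```text
t 22.45 tcp [0.6152 0.0086 0.7874] yaw_y 40.74 z [ 0.243  0.004 -0.97 ] q [-0.17  0.34  0.23  0.55 -0.1   2.01  0.68] open 0.126 gf 39.9 F [ 0.4 -0.  -1.8]
```

Call:
send_rows:
  series:
    - [-0.8, 0.9, -2.5, 0, 1]
    - [-0.8, 0.9, -2.5, 0, 1]
    - [-0.8, 0.9, -2.5, 0, 1]
    - [-0.8, 0.9, -2.5, 0, 1]
    - [-0.8, 0.9, -2.5, 0, 1]

```text
time_s: 22.95
tcp_pos: [0.6095, 0.0059, 0.837]
tcp_rot: [1.194, 2.553, 0.218]
contact_force: [0.4, -0.5, -2.8]
opening: 0.128
gripper_force: 39.9
```

Call:
send_rows:
  series:
    - [-0.8, 0.9, -2.5, 0, 1]
    - [-0.8, 0.9, -2.5, 0, 1]
    - [-0.8, 0.9, -2.5, 0, 1]
    - [0, 0, 0, 0, 1]
    - [0, 0, 0, 0, 1]

```text
time_s: 23.45
tcp_pos: [0.5991, 0.0042, 0.868]
tcp_rot: [1.169, 2.499, 0.253]
contact_force: [-0.7, 0.5, -3.2]
opening: 0.128
gripper_force: 39.9
```

```bash
python3 - <<'E'
from h import *
st()
g=get_image('top');save('s5',g['color'])
E
```

```text
t 23.45 tcp [0.5991 0.0042 0.868 ] yaw_y 42.35 z [ 0.402  0.006 -0.916] q [-0.17  0.31  0.27  0.41 -0.12  2.01  0.69] open 0.128 gf 39.9 F [-0.7  0.5 -3.2]
```

View pics/s5.png

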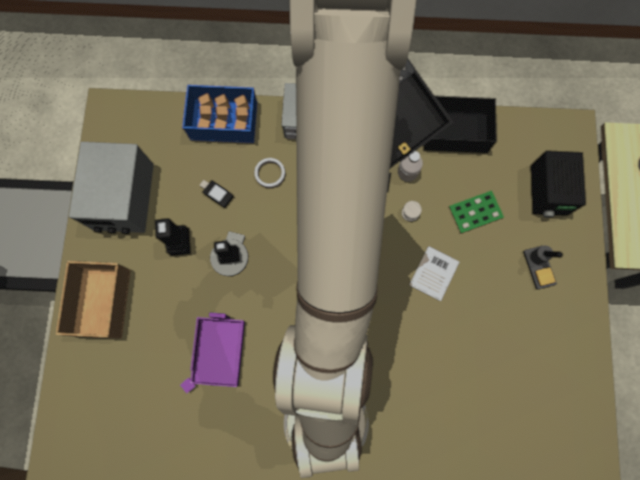

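Call:
send_rows:
  series:
    - [-0.8, 0.9, -2.5, 0, 1]
    - [-0.8, 0.9, -2.5, 0, 1]
    - [-0.8, 0.9, -2.5, 0, 1]
    - [-0.8, 0.9, -2.5, 0, 1]
    - [-0.8, 0.9, -2.5, 0, 1]

```text
time_s: 24.0
tcp_pos: [0.5725, 0.0015, 0.9205]
tcp_rot: [1.126, 2.408, 0.307]
contact_force: [-0.7, -0.8, -1.8]
opening: 0.13
gripper_force: 39.9
```

Call:
send_rows:
  series:
    - [0, 0, 0, 0, 1]
    - [0, 0, 0, -0.05, 1]
    - [0, 0, 0, -0.05, 1]
    - [0, 0, 0, -0.05, 1]
    - [0, 0, 0, 0, 1]

```text
time_s: 24.5
tcp_pos: [0.5738, 0.0017, 0.9185]
tcp_rot: [0.94, 2.479, 0.256]
contact_force: [-0.5, -0.9, -2.3]
opening: 0.126
gripper_force: 39.9
```

```bash
cat >> h.py <<'E'
def tray():
    s,M=st()
    # tray x = tool y, tray z = -tool z, tray y = z x x
    T=np.c_[M[:,1],np.cross(-M[:,2],M[:,1]),-M[:,2]]
    o=s['tcp_pos']-M[:,2]*.002-T@np.array([.096,0,.071])
    print('tilt',round(np.arccos(T[2,2]),3),'x up',round(np.arcsin(T[2,0]),3),'y up',round(np.arcsin(T[2,1]),3),'corner',(o+T@np.array([-.086,.061,.004])).round(3))
    return T,o
E
python3 -c "
from h import *
tray()"
```

```text
t 24.5 tcp [0.5738 0.0017 0.9185] yaw_y 52.4 z [ 0.492  0.006 -0.871] q [-0.18  0.27  0.29  0.35 -0.14  2.01  0.84] open 0.126 gf 39.9 F [-0.5 -0.9 -2.3]
tilt 0.515 x up 0.337 y up -0.373 corner [ 0.461 -0.093  0.779]
```

Call:
send_rows:
  series:
    - [0, 0, 0, 0, 1]
    - [0, 0, 0, 0, 1]
    - [0, 0, 0, 0, 1]
    - [0, 0, 0, 0, 1]
    - [0, 0, 0, 0, 1]

```text
time_s: 25.0
tcp_pos: [0.5735, 0.0017, 0.919]
tcp_rot: [0.94, 2.478, 0.256]
contact_force: [0.3, -0.4, -2.4]
opening: 0.125
gripper_force: 40.0
```

Call:
send_rows:
  series:
    - [0, 0, 0, 0, 1]
    - [0, 0, 0, 0, 1]
    - [0, 0, 0, 0, 1]
    - [0, 0, 0, 0, 1]
    - [0, 0, 0, 0, 1]

```text
time_s: 25.5
tcp_pos: [0.5735, 0.0017, 0.919]
tcp_rot: [0.94, 2.478, 0.256]
contact_force: [0.2, -0.5, -2.5]
opening: 0.13
gripper_force: 40.0
```

```bash
python3 -c "
from h import *
T,o=tray(); to([.62,.0,.45])
g=get_image('top')
for n,p in dict(c=(-.086,.061,.014),c2=(-.086,-.061,.014),c3=(.086,.061,.014),c4=(.086,-.061,.014)).items(): print(n,proj(g,o+T@np.array(p)).round(0))
v=g['color'].astype(int);m=((v[...,0]>v[...,2]*1.9)&(v[...,0]>90)).astype(np.uint8)
c=[cv2.boundingRect(x) for x in cv2.findContours(m,0,2)[0] if cv2.contourArea(x)>3];print([b for b in c if 280<b[0]<520 and b[1]<260])
"
```

```text
t 25.5 tcp [0.5735 0.0017 0.919 ] yaw_y 52.39 z [ 0.493  0.006 -0.87 ] q [-0.18  0.27  0.29  0.35 -0.14  2.01  0.84] open 0.13 gf 40.0 F [ 0.2 -0.5 -2.5]
tilt 0.515 x up 0.338 y up -0.373 corner [ 0.461 -0.093  0.78 ]
t 25.5 tcp [0.5735 0.0017 0.919 ] yaw_y 52.39 z [ 0.493  0.006 -0.87 ] q [-0.18  0.27  0.29  0.35 -0.14  2.01  0.84] open 0.13 gf 40.0 F [ 0.2 -0.5 -2.5]
tool shift cm [ 13.96 -13.01  43.09]
c [404. 162.]
c2 [467.  99.]
c3 [320.  76.]
c4 [382.   8.]
[(402, 146, 13, 17)]
```

Call:
send_rows:
  series:
    - [0.3, -0.3, 1, 0, 1]
    - [0.7, -0.65, 2.15, 0, 1]
    - [0.7, -0.65, 2.15, 0, 1]
    - [0.7, -0.65, 2.15, 0, 1]
    - [0.7, -0.65, 2.15, 0, 1]

```text
time_s: 26.05
tcp_pos: [0.5836, 0.0013, 0.8134]
tcp_rot: [0.939, 2.478, 0.256]
contact_force: [0.8, 0.1, -2.1]
opening: 0.131
gripper_force: 40.0
```

```bash
python3 -c "
from h import *
tray()"
```

```text
t 26.05 tcp [0.5836 0.0013 0.8134] yaw_y 52.41 z [ 0.493  0.007 -0.87 ] q [-0.31  0.04  0.27  0.94  0.01  1.65  0.8 ] open 0.131 gf 40.0 F [ 0.8  0.1 -2.1]
tilt 0.515 x up 0.338 y up -0.373 corner [ 0.471 -0.094  0.674]
```

Call:
send_rows:
  series:
    - [0.7, -0.65, 2.15, 0, 1]
    - [0.7, -0.65, 2.15, 0, 1]
    - [0.7, -0.65, 2.15, 0, 1]
    - [0.7, -0.65, 2.15, 0, 1]
    - [0.7, -0.65, 2.15, 0, 1]

```text
time_s: 26.55
tcp_pos: [0.5951, 0.0009, 0.6961]
tcp_rot: [0.94, 2.479, 0.256]
contact_force: [1.4, 0.6, -1.8]
opening: 0.132
gripper_force: 40.0
```

Call:
send_rows:
  series:
    - [0.7, -0.65, 2.15, 0, 1]
    - [0.7, -0.65, 2.15, 0, 1]
    - [0.7, -0.65, 2.15, 0, 1]
    - [0.7, -0.65, 2.15, 0, 1]
    - [0.5, -0.5, 1.5, 0, 1]

```text
time_s: 27.05
tcp_pos: [0.6052, 0.0002, 0.5846]
tcp_rot: [0.941, 2.481, 0.255]
contact_force: [-0.4, 0.1, -3.1]
opening: 0.126
gripper_force: 40.0
```

Call:
send_rows:
  series:
    - [0.2, -0.2, 0.6, 0, 1]
    - [0, 0, 0, 0, 1]
    - [0, 0, 0, 0, 1]
    - [0, 0, 0, 0, 1]
    - [0, 0, 0, 0, 1]

```text
time_s: 27.55
tcp_pos: [0.6065, 0.0001, 0.5818]
tcp_rot: [0.94, 2.477, 0.257]
contact_force: [-0.4, -0.4, -2.0]
opening: 0.127
gripper_force: 40.0
```

```bash
python3 -c "
from h import *
T,o=tray(); c=o+T@np.array([-.086,.061,.014])
ims=[]
for n in('top','scene'):
    g=get_image(n);u=proj(g,c);print(n,u,[proj(g,o+T@np.array(p)).round(0).tolist() for p in((-.086,-.061,.014),(.086,.061,.014),(.086,-.061,.014))])
    x,y=int(np.clip(u[0]-80,0,480)),int(np.clip(u[1]-80,0,320));print(x,y)
    ims.append(cv2.resize(g['color'][y:y+160,x:x+160],(400,400),interpolation=2))
save('s6',np.clip(np.hstack(ims)*1.5,0,255).astype(np.uint8))"
```

```text
t 27.55 tcp [6.065e-01 1.000e-04 5.818e-01] yaw_y 52.41 z [ 0.494  0.007 -0.869] q [-0.32 -0.08  0.24  1.58  0.05  1.12  0.76] open 0.127 gf 40.0 F [-0.4 -0.4 -2. ]
tilt 0.517 x up 0.339 y up -0.374 corner [ 0.494 -0.095  0.442]
top [381.68620724 206.02825135] [[424.0, 164.0], [323.0, 149.0], [365.0, 104.0]]
301 126
scene [254.35796388  79.9418662 ] [[180.0, 54.0], [256.0, 109.0], [163.0, 79.0]]
174 0
```

View pics/s6.png

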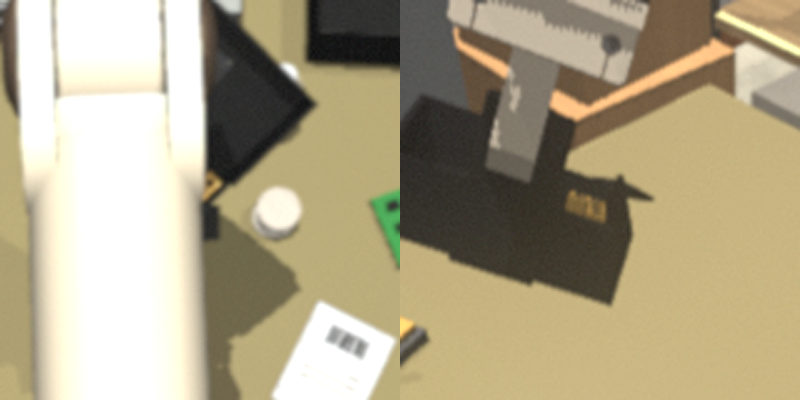

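Call:
send_rows:
  series:
    - [0.2, -0.2, 1, 0, 1]
    - [0.46, -0.43, 1.95, 0, 1]
    - [0.46, -0.43, 1.95, 0, 1]
    - [0.46, -0.43, 1.95, 0, 1]
    - [0.46, -0.43, 1.95, 0, 1]

```text
time_s: 28.15
tcp_pos: [0.6253, -0.0001, 0.4885]
tcp_rot: [0.94, 2.479, 0.256]
contact_force: [0.0, -0.2, -2.4]
opening: 0.128
gripper_force: 40.0
```

Call:
send_rows:
  series:
    - [0.46, -0.43, 1.95, 0, 1]
    - [0.46, -0.43, 1.95, 0, 1]
    - [0.46, -0.43, 1.95, 0, 1]
    - [0.46, -0.43, 1.95, 0, 1]
    - [0.46, -0.43, 1.95, 0, 1]

```text
time_s: 28.65
tcp_pos: [0.6458, -0.0003, 0.3882]
tcp_rot: [0.94, 2.479, 0.256]
contact_force: [-0.6, -0.3, -2.3]
opening: 0.125
gripper_force: 40.0
```

Call:
send_rows:
  series:
    - [0.46, -0.43, 1.95, 0, 1]
    - [0.2, -0.2, 1, 0, 1]
    - [0, 0, 0, 0, 1]
    - [0, 0, 0, 0, 1]
    - [0, 0, 0, 0, 1]

```text
time_s: 29.15
tcp_pos: [0.6532, -0.0004, 0.3613]
tcp_rot: [0.939, 2.476, 0.257]
contact_force: [-0.5, -0.8, -2.2]
opening: 0.13
gripper_force: 40.0
```

```bash
python3 -c "
from h import *
T,o=tray(); c=o+T@np.array([-.086,.061,.014])
ims=[]
for n in('top','scene'):
    g=get_image(n);u=proj(g,c);print(n,u,[proj(g,o+T@np.array(p)).round(0).tolist() for p in((-.086,-.061,.014),(.086,.061,.014),(.086,-.061,.014))])
    x,y=int(np.clip(u[0]-50,0,540)),int(np.clip(u[1]-50,0,380));print(x,y)
    ims.append(cv2.resize(g['color'][y:y+100,x:x+100],(400,400),interpolation=2))
save('s7',np.clip(np.hstack(ims)*1.8,0,255).astype(np.uint8))"
```

```text
t 29.15 tcp [ 6.532e-01 -4.000e-04  3.613e-01] yaw_y 52.42 z [ 0.495  0.007 -0.869] q [-0.29  0.09  0.26  1.89 -0.02  0.64  0.82] open 0.13 gf 40.0 F [-0.5 -0.8 -2.2]
tilt 0.518 x up 0.34 y up -0.375 corner [ 0.541 -0.095  0.222]
top [373.13551791 213.3474247 ] [[408.0, 179.0], [324.0, 166.0], [359.0, 130.0]]
323 163
scene [247.2251397  188.08177509] [[185.0, 171.0], [247.0, 232.0], [173.0, 214.0]]
197 138
```

View pics/s7.png

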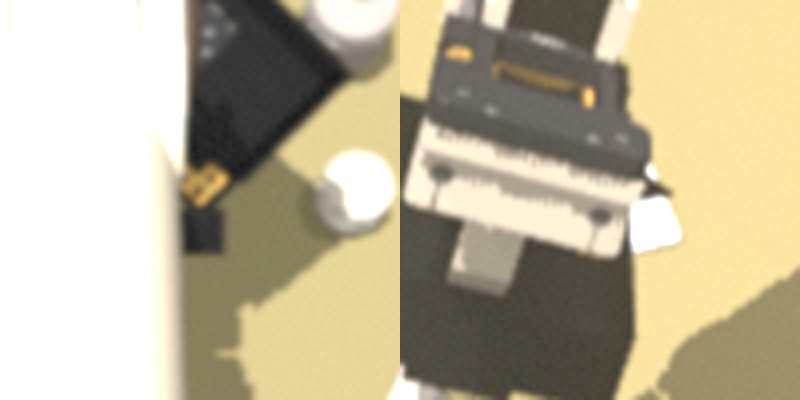

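Call:
send_rows:
  series:
    - [0, 0, 0, -0.06, 1]
    - [0, 0, 0, -0.06, 1]
    - [0, 0, 0, -0.06, 1]
    - [0, 0, 0, -0.06, 1]
    - [0, 0, 0, -0.06, 1]

```text
time_s: 29.75
tcp_pos: [0.6528, -0.0003, 0.3607]
tcp_rot: [0.552, 2.575, 0.155]
contact_force: [-0.4, -0.9, -2.0]
opening: 0.128
gripper_force: 40.0
```

Call:
send_rows:
  series:
    - [0, 0, 0, 0, 1]
    - [0, 0, 0, 0, 1]
    - [0, 0, 0, 0, 1]
    - [0, 0, 0, 0, 1]
    - [0, 0, 0, 0, 1]

```text
time_s: 30.25
tcp_pos: [0.6526, -0.0004, 0.3597]
tcp_rot: [0.556, 2.576, 0.155]
contact_force: [-0.8, -0.3, -2.5]
opening: 0.127
gripper_force: 40.0
```

```bash
python3 -c "
from h import *
T,o=tray(); c=o+T@np.array([-.086,.061,.014])
g=get_image('top');u=proj(g,c);print(u)
x,y=int(u[0]-50),int(u[1]-50);print(x,y)
im=cv2.resize(g['color'][y:y+100,x:x+100],(600,600),interpolation=2)
P=[(-.086,.061,.009),(-.006,.061,.009),(-.006,.001,.009),(-.086,.001,.009)]
q=np.array([(proj(g,o+T@np.array(p))-[x,y])*6 for p in P]).astype(int)
cv2.polylines(im,[q],True,(255,0,0),1)
v=g['color'].astype(int);m=((v[...,0]>v[...,2]*1.9)&(v[...,0]>80)).astype(np.uint8)
print([(cv2.boundingRect(k),cv2.contourArea(k)) for k in cv2.findContours(m,0,2)[0] if 300<k[0,0,0]<460 and 100<k[0,0,1]<300])
save('s8',np.clip(im*1.5,0,255).astype(np.uint8))"
```

```text
t 30.25 tcp [ 6.526e-01 -4.000e-04  3.597e-01] yaw_y 68.55 z [ 0.493  0.006 -0.87 ] q [-0.27  0.1   0.24  1.89 -0.01  0.64  1.11] open 0.127 gf 40.0 F [-0.8 -0.3 -2.5]
tilt 0.515 x up 0.211 y up -0.463 corner [ 0.571 -0.14   0.238]
[391.86093739 200.89356344]
341 150
[((378, 191, 19, 11), 93.0)]
```

View pics/s8.png

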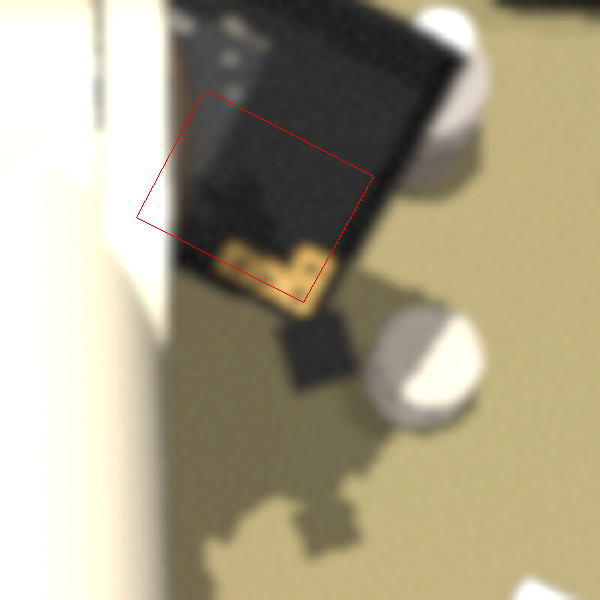

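```bash
python3 -c "
from h import *
st(); print(sign_off())"
```

```text
t 30.3 tcp [ 6.526e-01 -4.000e-04  3.597e-01] yaw_y 68.56 z [ 0.493  0.006 -0.87 ] q [-0.27  0.1   0.24  1.89 -0.01  0.64  1.11] open 0.128 gf 40.0 F [-0.1  0.4 -2.6]
the job is handed in; nothing more can be done
None
```

I handed the job in at 30.3 s; the hand-in returned no verdict. The label was scanned from about 10 cm, the scanner stands back on its base about 7 mm off centre, and the tray is held tilted at 0.52 rad with all four spacers in the pour corner and its underside over 20 cm above the bench.

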